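Set the bait bucket's air pump fader to the green clip

TASK

Set the bait bucket's air pump: on the grey control box with the orange grip, slide that grip along its track until it is lined up with the green clip on the edge of the box, then let go of it. Leave the blue grip of the lamp dimmer where it is.

Things in the scene. Friction and masses are not known exactly. Their poses are not given: they have to be found in the camera images.
- air_grip_top (a point): Middle of the top face, 70 mm above the shelf, of the orange grip of the air pump fader. The grip is an upright block 28 mm across its track, 20 mm along it, 40 mm tall, with a white line across its top. It stands on a fixed grey box 240 mm long (along the track), 80 mm wide, 30 mm high, bare but for 4 mm clips and three flat blue dots. Axes: y along the track, z up.
- air_grip (a joint): Position of the orange grip along its straight, level track in m: 0 at one end, 0.16 at the other, growing along the +y axis of air_grip_top; starts near the middle. It slides either way against about 1.5 N of friction and stays where it is left.
- green_clip: Green marker clip fixed on a long edge (+x in its own axes) of the orange grip's box, towards either end (a white clip is towards the other): 24 mm across the track, 10 mm along it, 4 mm thick, its middle 43 mm from the track's middle line. Origin: middle of its underside, 30 mm above the shelf; y along the track, same way as the grip's, z up. Lined up: grip and clip at the same place along y.
- lamp_grip_top (a point): Middle of the top face of the blue grip on a second grey box of the same make (flat yellow dot at one end, two white clips), the lamp dimmer: sizes and axes as for the orange one. Not to be moved.

How it is judged:
By the outcome, as a careful person would: the job done as asked, in the order asked, and still so for the second after the job is handed in, with the robot touching nothing.
It also fails if it takes over 32 s, if anything falls off the work surface, if the arm or the gripper's body presses on something with over 40 N, if the wrist force passes 120 N, or if a joint passes its speed limit or range.

ROBOT

A 7-joint arm with a two-finger parallel gripper is mounted at the origin on the work surface. World frame = base frame: x ahead of the robot, y to its left, z up, the work surface at z = 0. Lengths are in mm, angles in degrees, forces in N, time in s.
With the tool pointing down it reaches from about 350 to 900 mm from the base axis. Payload 19.9 kg.
Tool frame: the origin (TCP) lies midway between the tips of the shut fingers; the grasp point (between the pads) lies behind it (env.grip_point_offset is the z of the grasp point in the tool frame, in mm); z points along the fingers, y is the line along which they close (so a half turn about z gives the same grasp; the last joint's range is limited). The gripper opens to 94 mm and grips with 3 to 60 N. Pads are 16 mm wide; open, the fingers measure 119 mm over their backs; the gripper's body (75 mm by 177 mm) begins 78 mm behind the grasp point.
Start: joints at [-72.393, 23.915, -0.59, 92.452, 0.269, 63.638, -3.037], TCP at [213.595, 587.346, 205.425] pointing down, gripper open.
Joint ranges: [-161.28, 161.28], [-22.2, 115.67], [-73.04, 71.86], [3.21, 147.25], [-68.34, 248.33], [10.77, 114.83], [-161.83, 161.83]. Speed limits (degrees/s): [108.29, 108.29, 136.94, 136.94, 172.46, 172.46, 172.46].

INTERFACE

Orientations are given as [roll, pitch, yaw] about the fixed x, y, z axes, in that order (R = Rz(yaw) Ry(pitch) Rx(roll)).
In Python, from cell import env, vision, telemetry gives the robot as it stands (env), with the cameras (vision) and the readings (telemetry).
- The arm moves only by the shell command python3 nudge.py 'ROWS'. ROWS is rows parted by semicolons, their numbers by spaces, 1 to 8 of them, each of 5 numbers: the finger opening in mm, then dx, dy, dz in mm, then a turn about the tool's z in degrees; each row shifts and turns the commanded pose from where the row before left it, along the tool's axes as they then stand; what a row does not reach is not made up. A row lasts 1/8 s, in which the tool goes at most 62.5 mm and 10.7 degrees, less where a joint would pass 70% of its speed; a pose out of reach is approached as far as the arm can. The fingers move at their own pace and stop on an object; the grip force is fixed at half the most. Time passes only in rows, so rows that do not move let the fingers close. It prints the time, the measured TCP pose, the force, the opening and the grip force at its end.
- telemetry.read_state(): the state, without advancing time (a new reading comes with each control period).
- vision.read_camera(name): name is "scene" or "top" or "wrist"; returns a dict with "color" (384x512x3 uint8, blue, green, red), "fx", "fy", "cx", "cy" (pixels), "position" and "rotation" of the camera in the world; the wrist camera has in their place "T_tool_cam" (4x4, takes a point from camera to tool coordinates, whose origin is the TCP and whose axes are the flange's). Camera axes: x right, y down, z forward; pixel columns grow to the right and rows downward; lengths in mm; the calibration is good to about 2 mm. A picture is of the moment at which its call begins: read the wrist's pose just before it. There is no depth.
- env.job_done(): hands the job in; it is judged then, once.
The state is a dict: "t": time; "joints": joint angles; "joint_velocities": joint speeds; "tau": joint torques, N m; "tcp_pos": TCP position; "orientation": TCP orientation; "contact_force": force on the tool from outside, world axes, zero at the start; "moment": the same for the moment, N m; "grip_width": finger opening in mm; "finger_force": force on a finger pad.
Only numpy, scipy, OpenCV 4.12 (cv2) and the standard library are available. Lean on these libraries where they do the work, as an engineer would, in place of code of your own. Each camera call takes 0.05 s, during which the arm holds its last target. There are 200 camera calls.

## Working session

There is one attempt and no reset: what is moved stays moved. The work goes in short steps, Python scripts to look and compute and a shell command to move; the robot and the scene stay as the last step left them, time stands still between calls to the robot, and variables do not carry over. Pictures are saved under pics/ and viewed, at most 10 in all, crops included, and the job is handed in when it is done.

```bash
ls; mkdir -p pics; python3 - <<'E'
from cell import env, vision, telemetry
import cv2,numpy as np
s=telemetry.read_state();print(s['t'],s['tcp_pos'],s['orientation'],env.grip_point_offset,s['grip_width'])
for n in("scene","top"):
    c=vision.read_camera(n);cv2.imwrite(f'pics/{n}0.png',c['color']);print(n,c['fx'],c['fy'],c['cx'],c['cy'],c['position'],c['rotation'])
a=cv2.imread('pics/scene0.png');b=cv2.imread('pics/top0.png')
E
```

```text
cell.py
nudge.py
pics
0.0 [213.49089809 587.01498285 204.85060431] [-1.79931020e+02  5.33354335e-03  1.60014628e+02] -18.8 93.80420614175127
scene 403.2021966421252 403.2021966421252 248.96302181571818 189.29969755336575 [907.68439496 188.94644063 707.35304822] [-146.71492894   -0.76462284  118.48435737]
top 360.86683813276085 360.86683813276085 249.7374791841045 186.81061796846726 [428.29275423 -10.10336541 766.97504869] [-168.86198035    0.89513016  -88.34202716]
```

View pics/top0.png

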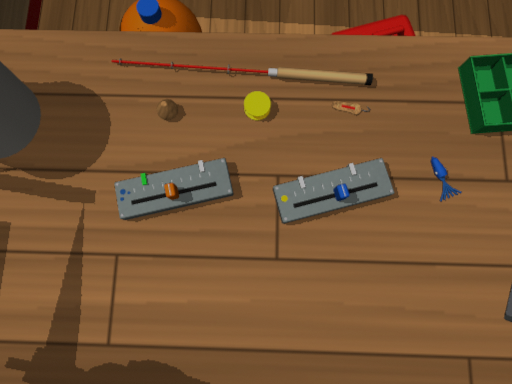

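View pics/scene0.png

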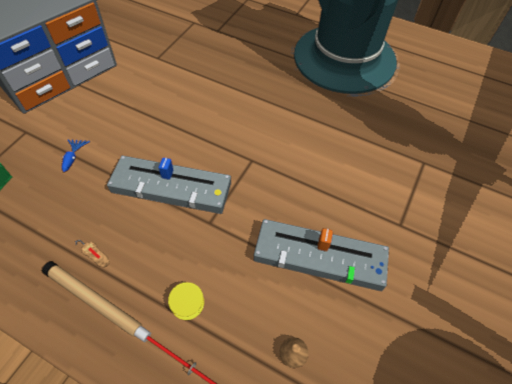

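The top view shows the orange grip at (171,191), the green clip at (144,179) and the blue dots at the box's left end. In the scene view the grip is at (325,238) and the clip at (351,273). The lamp box, with the blue grip, is separate.

```bash
cat > h.py <<'E'
import cv2,numpy as np
from scipy.spatial.transform import Rotation as R
def pose(c,s=None):
    if 'T_tool_cam' in c:
        T=np.eye(4);T[:3,:3]=R.from_euler('xyz',s['orientation'],degrees=True).as_matrix();T[:3,3]=s['tcp_pos']
        T=T@np.array(c['T_tool_cam']);return T[:3,3],T[:3,:3]
    return np.array(c['position']),R.from_euler('xyz',c['rotation'],degrees=True).as_matrix()
def ray(c,uv,s=None):
    p,r=pose(c,s);d=r@[(uv[0]-c['cx'])/c['fx'],(uv[1]-c['cy'])/c['fy'],1];return p,d/np.linalg.norm(d)
def plane(c,uv,z,s=None):
    p,d=ray(c,uv,s);return p+d*(z-p[2])/d[2]
def tri(a,b):
    (p,d),(q,e)=a,b;t=np.linalg.lstsq(np.c_[d,-e],q-p,rcond=None)[0]
    x,y=p+d*t[0],q+e*t[1];return (x+y)/2,np.linalg.norm(x-y)
def blobs(img,lo,hi,amin=10):
    m=cv2.inRange(cv2.cvtColor(img,cv2.COLOR_BGR2HSV),lo,hi)
    n,l,st,ce=cv2.connectedComponentsWithStats(m)
    return [(st[i],ce[i]) for i in range(1,n) if st[i][4]>=amin],l
OR=((5,170,120),(14,255,255));GR=((50,150,80),(70,255,255))
E
python3 - <<'E'
from h import *
from cell import env, vision, telemetry
C={n:vision.read_camera(n) for n in("top","scene")}
def near(n,col,uv):
    b,_=blobs(C[n]['color'],*col,3);b=[(s,c) for s,c in b if np.hypot(*(c-uv))<15];print(n,b);return max(b,key=lambda t:t[0][4])[1]
for col,u,v in((OR,(171,191),(325,238)),(GR,(144,179),(351,273))):
    a,b=near('top',col,u),near('scene',col,v)
    print(tri(ray(C['top'],a),ray(C['scene'],b)),plane(C['top'],a,50),plane(C['top'],a,34))
b0=[plane(C['top'],u,30) for u in((116,188),(225,160),(233,191),(123,217))];print(np.round(b0))
s=telemetry.read_state();c=vision.read_camera('wrist');print(c['T_tool_cam'],c['fx'],c['cx'],c['cy'])
E
```

```text
top [(array([170, 183,   5,  13,  26], dtype=int32), array([172.46153846, 189.80769231])), (array([170, 186,   1,   3,   3], dtype=int32), array([170., 187.])), (array([165, 188,   1,   4,   4], dtype=int32), array([165. , 189.5])), (array([166, 194,   4,   3,   8], dtype=int32), array([167.5 , 195.25]))]
scene [(array([321, 228,  12,  22, 137], dtype=int32), array([325.93430657, 237.53284672]))]
(array([555.93184184, 161.1701384 ,  61.77254444]), np.float64(4.6833111272917165)) [558.83667362 161.74451567  50.        ] [561.74988896 165.57946935  34.        ]
top [(array([141, 173,   6,  12,  57], dtype=int32), array([143.45614035, 178.36842105]))]
scene [(array([346, 266,   8,  17,  89], dtype=int32), array([350.07865169, 274.64044944]))]
(array([585.13636721, 228.17299937,  31.77151824]), np.float64(1.3339938633081094)) [581.04857437 222.90328327  50.        ] [584.45747001 228.1030547   34.        ]
[[563. 285.  30.]
 [629.  60.  30.]
 [563.  40.  30.]
 [503. 265.  30.]]
[[-9.40639270e-05 -9.66900616e-01 -2.55153269e-01  7.28348748e+01]
 [ 9.99999919e-01  8.90990197e-06 -4.02420511e-04 -7.70214412e-01]
 [ 3.91374031e-04 -2.55153286e-01  9.66900536e-01 -1.79556469e+02]
 [ 0.00000000e+00  0.00000000e+00  0.00000000e+00  1.00000000e+00]] 267.8362312178155 256.5795826453085 193.50697407424008
```

```bash
python3 nudge.py '94 -46.8 -28.3 0 0;94 -46.8 -28.3 0 0;94 -46.8 -28.3 0 0;94 -46.8 -28.3 0 0;94 -46.8 -28.3 0 0;94 -46.8 -28.3 0 0;94 -46.8 -28.3 0 0;94 -46.8 -28.3 0 0' && python3 nudge.py '94 -46.8 -28.3 0 0;94 -46.8 -28.3 0 0;94 0 0 0 -8.9;94 0 0 0 -8.9;94 0 0 0 -8.9;94 0 0 0 -8.9;94 0 0 0 0;94 0 0 0 0'
python3 - <<'E'
from cell import env, vision, telemetry
import cv2
print(telemetry.read_state()['orientation'])
c=vision.read_camera('wrist');cv2.imwrite('pics/w1.png',c['color'])
E
```

```text
t: 1.25
tcp_pos: [489.0, 245.1, 205.6]
orientation: [180.0, 0.0, 160.0]
contact_force: [0.8, 1.0, -0.1]
grip_width: 94.3
finger_force: 0.0
t: 2.25
tcp_pos: [556.7, 161.4, 205.4]
orientation: [-180.0, -0.0, -164.6]
contact_force: [-0.2, 0.3, -0.1]
grip_width: 94.0
finger_force: 0.0
[-1.79996437e+02 -4.66263165e-03 -1.64598739e+02]
```

View pics/w1.png

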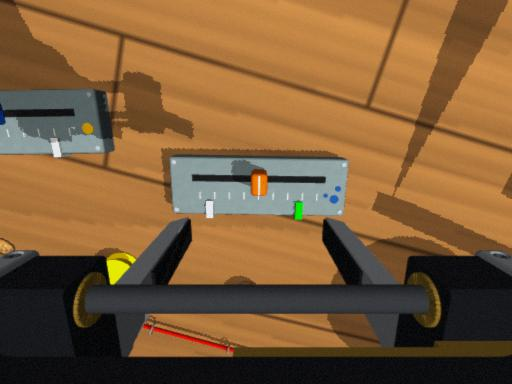

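The wrist view shows the air box level in the image, the orange grip at (259,183) and the green clip at (298,210). I'll lower the tool and measure from a second height.

```bash
cat > meas.py <<'E'
from h import *
from cell import env, vision, telemetry
import sys
s=telemetry.read_state();c=vision.read_camera('wrist');k=sys.argv[1];cv2.imwrite(f'pics/w{k}.png',c['color'])
print(s['tcp_pos'],s['orientation'])
import pickle;pickle.dump((s,{**c}),open(f'm{k}.pkl','wb'))
for n,col in(('or',((3,120,60),(18,255,255))),('gr',GR)):
    for st,ce in blobs(c['color'],*col,40)[0]:print(n,st,ce)
g=cv2.resize(c['color'][60:260,130:390],(780,600),interpolation=cv2.INTER_NEAREST);cv2.imwrite(f'pics/w{k}c.png',g)
E
python3 meas.py 1|grep -v "or .* \[.*\] \[ *[0-9]\. "; python3 nudge.py '94 0 0 35 0;94 0 0 35 0;94 0 0 0 0;94 0 0 0 0'; python3 meas.py 2
```

```text
[556.67701095 161.4294647  205.45625626] [-1.79993090e+02 -4.18630918e-03 -1.64559401e+02]
or [     0      0    512    285 115674] [268.39950205 126.25575324]
or [251 169  17  27 381] [258.63254593 181.79527559]
or [ 128  314  253   43 8539] [250.1432252  333.03981731]
gr [294 202   9  18 135] [298.19259259 210.38518519]
t: 2.85
tcp_pos: [557.3, 161.6, 136.7]
orientation: [-180.0, 0.1, -164.4]
contact_force: [0.3, 1.0, 0.1]
grip_width: 93.8
finger_force: 0.0
[557.29956845 161.63426471 136.74389632] [-1.79995371e+02  6.71463614e-02 -1.64420640e+02]
or [     0      0    512    285 105116] [268.26355645 113.33716085]
or [249 179  22  35 620] [259.18387097 195.48548387]
or [ 168  232  178   53 7671] [256.10637466 260.81436579]
or [ 129  313  252   44 8829] [248.59100691 333.13104542]
gr [302 218  11  22 196] [307.25510204 228.94387755]
```

View pics/w2c.png

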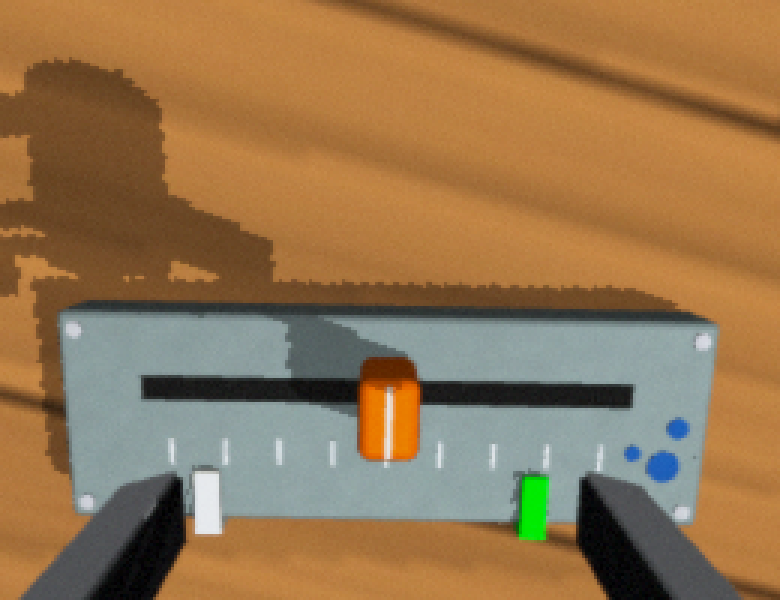

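The crop shows the grip's top face around (389,418) with its white line, the slot from (142,388) to (633,397), and the green clip around (534,508), all in crop pixels.

```bash
cat > calc.py <<'E'
from h import *
import pickle
D=[pickle.load(open(f'm{k}.pkl','rb')) for k in (1,2)]
P=[]
for s,c in D:
    im=c['color'];hsv=cv2.cvtColor(im,cv2.COLOR_BGR2HSV)
    b=[t for t in blobs(im,(3,120,60),(18,255,255),40)[0] if 300<t[0][4]<900][0]
    x,y,w,h,_=b[0];roi=hsv[y:y+h,x+3:x+w-3];
    m=((roi[...,1]<150)&(roi[...,2]>150)).astype(np.uint8);v,u=np.nonzero(m);
    line=((u.min()+u.max())/2+x+3 if 0 else u.mean()+x+3,v.mean()+y)
    # bright top face
    br=(roi[...,2]>180).mean(1);rows=np.nonzero(br>.5)[0]+y
    print('line',line,len(u),v.min()+y,v.max()+y,'top rows',rows.min(),rows.max(),'blob',x,y,w,h)
    dark=cv2.inRange(hsv,(0,0,0),(180,255,45));n,l,st,ce=cv2.connectedComponentsWithStats(dark)
    g=[t for t in blobs(im,*GR,60)[0]][0]
    P.append((line,g[1],(x+w/2-.5,(rows.min()+rows.max())/2)))
for i,n in enumerate(('line','clip','topface')):
    t=tri(ray(D[0][1],P[0][i],D[0][0]),ray(D[1][1],P[1][i],D[1][0]));z=34 if i==1 else 70
    print(n,t,[np.round(plane(D[k][1],P[k][i],z,D[k][0]),1) for k in(0,1)])
s,c=D[1]
q=lambda u,v:plane(c,(u/3+130-.33,v/3+60-.33),30,s)
a,b=q(142,388),q(633,397);d=(b-a)/np.linalg.norm(b-a);print('slot',a,b,np.linalg.norm(b-a),d,np.degrees(np.arctan2(d[1],d[0])))
cl=plane(c,P[1][1],34,s)
for nm,uv in (('line',P[1][0]),('topf',P[1][2])):
    gp=plane(c,uv,70,s);print(nm,'along track to clip',(cl-gp)@d,'off-line of slot',(gp-a)@np.array([d[1],-d[0],0]),'clip off',(cl-a)@np.array([d[1],-d[0],0]))
Rm=R.from_euler('xyz',s['orientation'],degrees=True).as_matrix();print('tool y angle',np.degrees(np.arctan2(Rm[1,1],Rm[0,1])),'grip in tool',Rm.T@(gp-s['tcp_pos']),'track in tool',Rm.T@d)
E
python3 calc.py
```

```text
line (np.float64(258.6363636363636), np.float64(185.0)) 44 176 195 top rows 175 195 blob 251 169 17 27
line (np.float64(259.253164556962), np.float64(203.2405063291139)) 79 189 213 top rows 189 212 blob 249 179 22 35
line (array([546.77066085, 159.50799917, 109.11888359]), np.float64(0.03686304475581436)) [array([555.4, 162.2,  70. ]), array([558.1, 163.1,  70. ])]
clip (array([583.4806844 , 226.9851931 ,  33.27801242]), np.float64(0.11449290231577816)) [array([583.3, 226.8,  34. ]), array([583.2, 226.8,  34. ])]
topface (array([554.70623913, 162.3767092 ,  72.51985782]), np.float64(0.05613158427917978)) [array([555.2, 162.6,  70. ]), array([555.4, 162.6,  70. ])]
slot [578.29889896  75.09013363  30.        ] [533.12418384 249.77110018  30.        ] 180.42781093954824 [-0.25037557  0.96814879  0.        ] 104.49973729737842
line along track to clip 55.41013026108327 off-line of slot 2.4974801696752142 clip off 42.72616011021338
topf along track to clip 55.23220376917793 off-line of slot -0.24746742772086106 clip off 42.72616011021338
tool y angle 105.57935486838512 grip in tool [ 1.63744216  1.41603708 66.741909  ] track in tool [-1.88418480e-02  9.99822475e-01 -5.87038256e-05]
```

```bash
python3 nudge.py '94 1.6 1.4 0 1.1;94 0 0 32 0;94 0 0 32 0;94 0 0 22 0;94 0 0 11 0;94 0 0 0 0;94 0 0 0 0' && python3 nudge.py '15 0 0 0 0;15 0 0 0 0;15 0 0 0 0;15 0 0 0 0;15 0 0 0 0;15 0 0 0 0;15 0 0 0 0;15 0 0 0 0'
python3 - <<'E'
from cell import env, vision, telemetry;import numpy as np
d=np.array([-.2504,.9681,0]);s=telemetry.read_state();print('to go',(np.array([583.25,226.85,0])-s['tcp_pos'])@d,s['orientation'])
E
```

```text
t: 3.78
tcp_pos: [555.4, 162.6, 39.5]
orientation: [180.0, 0.1, -165.5]
contact_force: [-0.4, -0.4, -0.8]
grip_width: 94.2
finger_force: 0.0
t: 4.78
tcp_pos: [554.8, 162.4, 38.5]
orientation: [-180.0, -0.0, -165.5]
contact_force: [-0.3, -0.6, 0.1]
grip_width: 19.7
finger_force: 30.0
to go 55.2418947560494 [-1.79998115e+02 -5.77800872e-04 -1.65480808e+02]
```

Gripped at 19.7 mm; slide 55.3 mm along tool +y.

```bash
python3 nudge.py '15 0 10 0 0;15 0 15 0 0;15 0 15 0 0;15 0 10 0 0;15 0 5.3 0 0;15 0 0 0 0;15 0 0 0 0;15 0 0 0 0'
python3 - <<'E'
from cell import env, vision, telemetry;import numpy as np
d=np.array([-.2504,.9681,0]);s=telemetry.read_state();print('to go',(np.array([583.25,226.85,0])-s['tcp_pos'])@d,s['contact_force'])
E
```

```text
t: 5.78
tcp_pos: [541.0, 215.7, 38.5]
orientation: [-180.0, 0.0, -165.5]
contact_force: [-0.4, 1.6, -0.9]
grip_width: 19.9
finger_force: 30.0
to go 0.24982024935396263 [-0.44134473  1.57494942 -0.91788642]
```

```bash
python3 nudge.py '94 0 0 0 0;94 0 0 0 0;94 0 0 0 0;94 0 0 0 0;94 0 0 0 0;94 0 0 0 0' && python3 nudge.py '94 0 0 -15 0;94 0 0 -30 0;94 0 0 -30 0;94 0 0 -25 0;94 0 0 0 0;94 0 0 0 0' && python3 meas.py 4 && python3 nudge.py '94 0 0 -35 0;94 0 0 -35 0;94 0 0 0 0;94 0 0 0 0' && python3 meas.py 3 >/dev/null; sed -e 's/(1,2)\]/(3,4)]/' -e 's/^a,b=.*/d=np.array([-.2504,.9681,0]);a=np.array([578.3,75.1,30])/' calc.py | python3 -
```

```text
t: 6.52
tcp_pos: [540.9, 215.9, 38.5]
orientation: [-180.0, -0.0, -165.5]
contact_force: [-0.3, 0.0, -0.1]
grip_width: 76.5
finger_force: 0.0
t: 7.28
tcp_pos: [540.7, 215.8, 138.4]
orientation: [-180.0, -0.0, -165.5]
contact_force: [-0.2, -0.4, 0.3]
grip_width: 93.8
finger_force: 0.0
[540.68777364 215.81581963 138.4081875 ] [-1.79994987e+02 -8.36026390e-03 -1.65481966e+02]
or [     0      0    512    285 116799] [266.23071259 122.82307212]
or [246 181  22  35 615] [256.42276423 197.54308943]
or [ 128  313  253   44 8809] [248.13656488 333.10841185]
gr [254 219   9  21 187] [258.         229.10695187]
t: 7.82
tcp_pos: [540.5, 215.7, 207.4]
orientation: [-180.0, -0.1, -165.5]
contact_force: [-0.7, 0.0, 0.3]
grip_width: 93.7
finger_force: 0.0
line (np.float64(256.5), np.float64(186.5)) 40 177 196 top rows 176 196 blob 249 171 17 26
line (np.float64(256.515625), np.float64(205.09375)) 64 181 215 top rows 190 214 blob 246 181 22 35
line (array([533.8949905 , 212.54403089, 105.11364594]), np.float64(0.10859555819712263)) [array([541.9, 214.5,  70. ]), array([544.4, 215.3,  70. ])]
clip (array([585.52246282, 227.79728217,  26.20292405]), np.float64(0.22347961314575263)) [array([583. , 227.2,  34. ]), array([582.5, 226.8,  34. ])]
topface (array([540.57072718, 214.54128255,  72.72786154]), np.float64(0.49819133231769563)) [array([541.1, 214.9,  70. ]), array([541.4, 214.5,  70. ])]
line along track to clip 1.661222782424737 off-line of slot 2.3198531168614624 clip off 42.02571746292073
topf along track to clip 1.6767107212808894 off-line of slot -0.8045386353949366 clip off 42.02571746292073
tool y angle 104.51803430651262 grip in tool [-0.38220078 -1.45011476 68.40825959] track in tool [-2.83445088e-04  9.99958840e-01 -8.75256364e-05]
```

View pics/w4c.png

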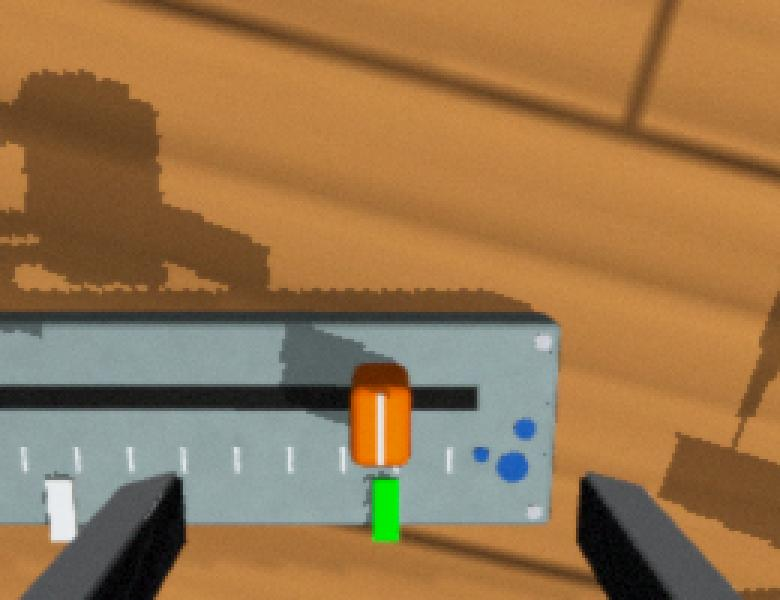

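The grip was left about 1.6 mm short. A sideways camera bias offset the grasp centre, but the relative view is sound. I'll regrasp and shift it by 1.6 mm.

```bash
python3 nudge.py '94 0 0 50 0;94 0 0 50 0;94 0 0 40 0;94 0 0 20 0;94 0 0 9 0;94 0 0 0 0;94 0 0 0 0' && python3 nudge.py '15 0 0 0 0;15 0 0 0 0;15 0 0 0 0;15 0 0 0 0;15 0 0 0 0;15 0 0 0 0;15 0 0 0 0;15 0 0 0 0' && python3 nudge.py '15 0 1.6 0 0;15 0 0 0 0;15 0 0 0 0;15 0 0 0 0' && python3 nudge.py '94 0 0 0 0;94 0 0 0 0;94 0 0 0 0;94 0 0 0 0;94 0 0 0 0;94 0 0 0 0' && python3 nudge.py '94 0 0 -15 0;94 0 0 -30 0;94 0 0 -30 0;94 0 0 -25 0;94 0 0 0 0;94 0 0 0 0' && python3 meas.py 4 && python3 nudge.py '94 0 0 -35 0;94 0 0 -35 0;94 0 0 0 0;94 0 0 0 0' && python3 meas.py 3 >/dev/null; sed -e 's/(1,2)\]/(3,4)]/' -e 's/^a,b=.*/d=np.array([-.2504,.9681,0]);a=np.array([578.3,75.1,30])/' calc.py | python3 -
```

```text
t: 8.75
tcp_pos: [541.3, 216.0, 40.2]
orientation: [180.0, 0.1, -165.5]
contact_force: [0.4, 0.3, 0.0]
grip_width: 94.0
finger_force: 0.0
t: 9.75
tcp_pos: [540.9, 215.9, 39.5]
orientation: [-180.0, -0.0, -165.5]
contact_force: [-0.4, -0.7, 0.7]
grip_width: 19.7
finger_force: 30.0
t: 10.25
tcp_pos: [540.5, 217.5, 39.5]
orientation: [-180.0, -0.0, -165.5]
contact_force: [-0.3, -0.6, -0.0]
grip_width: 19.7
finger_force: 30.0
t: 11.0
tcp_pos: [540.5, 217.5, 39.5]
orientation: [-180.0, 0.0, -165.5]
contact_force: [-0.5, -1.1, 0.7]
grip_width: 76.4
finger_force: 0.0
t: 11.75
tcp_pos: [540.3, 217.3, 139.4]
orientation: [-180.0, -0.0, -165.5]
contact_force: [0.0, -1.1, 0.9]
grip_width: 93.9
finger_force: 0.0
[540.30189693 217.33486614 139.40363705] [-1.79996833e+02 -9.31355416e-03 -1.65489041e+02]
or [     0      0    512    285 116913] [266.2508532  122.86937295]
or [247 181  21  34 611] [256.61865794 197.36333879]
or [ 128  313  253   44 8816] [248.21982759 333.12477314]
gr [253 219   9  21 188] [256.9787234  229.05319149]
t: 12.3
tcp_pos: [540.0, 217.3, 208.4]
orientation: [-180.0, -0.1, 
[... 431 characters left out ...]
ray([541.7, 216.5,  70. ])]
clip (array([584.2671674 , 227.54715215,  30.17101447]), np.float64(0.37181797949850526)) [array([583.1, 227.1,  34. ]), array([582.7, 227.3,  34. ])]
topface (array([541.9053119 , 216.77979184,  65.76684033]), np.float64(0.05359486728771996)) [array([540.9, 216.6,  70. ]), array([540.7, 216.4,  70. ])]
line along track to clip 0.20409492196531848 off-line of slot 0.027655156780678255 clip off 42.374015572514764
topf along track to clip 0.029688609739824106 off-line of slot -1.008111747539073 clip off 42.374015572514764
tool y angle 104.51095997795312 grip in tool [-0.1733745  -0.96643682 69.40366331] track in tool [-1.59983623e-04  9.99958870e-01 -5.53027750e-05]
```

View pics/w4c.png

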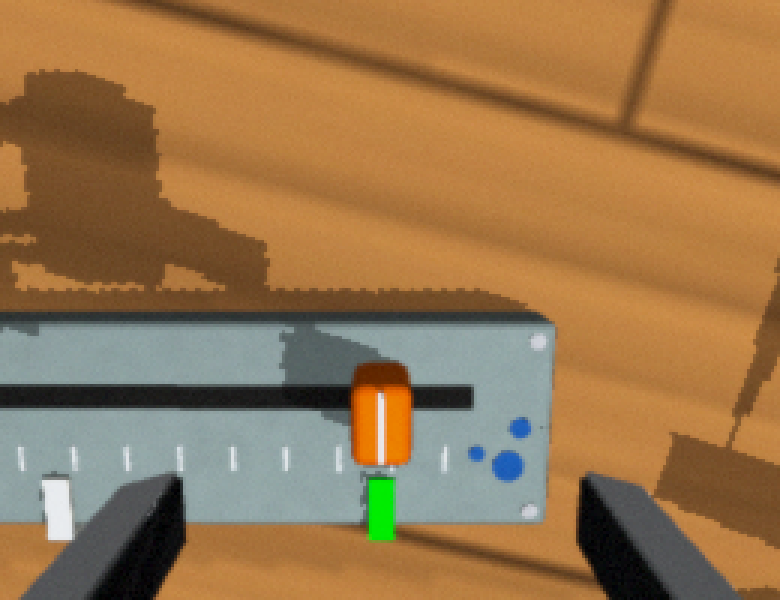

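The grip's white line (crop column 381) now meets the middle of the green clip (381). The remaining offset along the track is about 0.2 mm, and the gripper is clear.

```bash
python3 -c "
from cell import env, vision, telemetry
print(env.job_done())"
```

```text
the job is handed in; nothing more can be done
None
```

The orange grip is lined up with the green clip to about 0.2 mm by the wrist camera and released, the blue grip was never touched, and the job was handed in at about 12.4 s.

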